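Latch the strainer's mesh panel and offer up its cover plate

ROBOT

A 6-joint arm with a two-finger parallel gripper is mounted at the origin on a cart in front of the work surface, level with it; the furniture and walls round the work are solid. World frame = base frame: x ahead of the robot, y to its left, z up, the work surface at z = 0. Lengths are in m, angles in rad, forces in N, time in s.
With the tool pointing down it reaches from about 0.375 to 0.975 m from the base axis. Payload 3.8 kg.
Tool frame: the origin (TCP) lies midway between the tips of the shut fingers; the grasp point (between the pads) lies 19 mm behind it; z points along the fingers, y is the line along which they close (so a half turn about z gives the same grasp; the last joint's range is limited). The gripper opens to 88 mm and grips with 3 to 60 N. Pads are 18 mm wide; open, the fingers measure 123 mm over their backs; the gripper's body (75 mm by 187 mm) begins 45 mm behind the grasp point.
Start: joints at [-1.272, 0.264, 1.604, -0, 1.274, -0.037], TCP at [0.222, -0.637, 0.239] pointing down, gripper open.
Joint ranges: [-2.63, 2.63], [-0.94, 2.18], [0.31, 2.57], [-1.31, 4.45], [0, 2.66], [-2.55, 2.55]. Speed limits (rad/s): [2.57, 2.57, 3.14, 3.14, 3.14, 3.14].

INTERFACE

Orientations are given as a rotation vector (axis times angle).
In Python, from cell import manip, inverse_kinematics, cams, order gives the robot as it stands. Calls block until the motion is done:
- manip.move_pose(position, orientation): joint-space move of the TCP to a pose.
- manip.move_linear(position, rate=0.15, rot=None): straight line of the TCP; rot=None keeps the orientation; rate is the mean speed in m/s.
- manip.set_joints(angles): joint-space move.
- manip.set_gripper(opening, force=None): finger opening in m; force is the grip in N (None keeps the last); returns when the fingers have stopped.
- manip.dwell(seconds).
- inverse_kinematics(position, orientation): joint angles nearest the present ones, or None.
- manip.state(): the state.
- cams.capture(name): name is "scene" or "side" or "wrist"; returns a dict with "image" (420x560x3 uint8, blue, green, red), "z_map" (420x560 float32, m along the optical axis (not along the pixel's ray), 0 where there is no reading), "intrinsics" (3x3 intrinsics, pixels), "position" and "orientation" of the camera in the world; the wrist camera has in their place "T_tool_cam" (4x4, takes a point from camera to tool coordinates, whose origin is the TCP and whose axes are the flange's). Camera axes: x right, y down, z forward; pixel columns grow to the right and rows downward; lengths in m; the calibration is good to about 2 mm. The wrist camera is an equidistant fisheye: a pixel r from the principal point sees the ray r / f radians off the axis. A picture is of the moment at which its call begins: read the wrist's pose just before it.
A pose or a line that the arm cannot do raises manip.IKError and nothing moves.
- order.close_job(): hands the job in; it is judged then, once.
The state is a dict: "clock": time; "joint_pos": joint angles; "joint_velocities": joint speeds; "tau": joint torques, N m; "tool_pos": TCP position; "tcp_rot": TCP orientation; "contact_force": force on the tool from outside, world axes, zero at the start; "moment": the same for the moment, N m; "gripper_width": finger opening in m; "grasp_force": force on a finger pad.
Only numpy, scipy, OpenCV 4.12 (cv2) and the standard library are available. Lean on these libraries where they do the work, as an engineer would, in place of code of your own. Each camera call takes 0.05 s, during which the arm holds its last target. There are 200 camera calls.

TASK

The glaze strainer has been cleaned: first swing the raised hold-down strap down over the mesh panel until it snaps under its catch. Then pick up the cover plate by its handle, turn it the right way round (wide-set pair of holes over the wide-set pair of threads) and hold it level about a centimetre above the flange, touching nothing, with all four holes centred over the threaded holes, so that a colleague can start the hand screws. Finish while still holding it there, and leave the screws and the other things on the table as they are.

Things in the scene. Friction and masses are not known exactly. Their poses are not given: they have to be found in the camera images.
- strainer: in-line glaze strainer, cast aluminium box fixed to the table: flange 170 (x) x 124 (y) mm, its top 76 mm above the table; brass hose tails out to 119 mm at both x ends. Origin: centre of its underside, z up. In the flange's 118 x 72 mm opening a mesh panel lies 27 mm down, a steel hold-down strap is hinged at the +x end, a sprung catch stands at the -x end. Stands left or right
- strap_hinge (a point): axis of the strap's hinge, 50 mm along the strainer's +x from its centre, 58 mm above the table; the axis runs along the strainer's y
- strap (a joint): hold-down strap, rad: 0 = level across the mesh panel (towards the strainer's -x), end in the catch; grows as raised, 1.57 = upright. Strap 16 mm wide, 4 mm thick, reaches 97 mm from the hinge axis. Stiff hinge (0.05 N m): stays where left, swings with about 1 N at the pad; the last degrees take about 5 N at the pad to snap under the catch, then a firm stop at 0
- strap_pad (a point): centre of the top of the strap's round black thumb pad (20 mm across), 64 mm from the hinge axis, 5 mm off the strap's middle plane. Its z axis points out of the strap's upper face: up when shut, towards the strainer's +x when the strap stands up. When shut it lies 63 mm above the table, 13 mm below the flange top
- catch (a joint): angle of the sprung catch at the -x end of the opening, rad: 0 = upright, where its lip overhangs the strap's end; it is pushed back (to about 0.1) as the strap's end passes and springs back to 0 by itself
- cover: loose cover plate of the strainer, steel, 170 (x) x 124 (y) x 6 mm, about 0.45 kg, lying flat, handle up. Origin: centre of its underside, z up. A bridge handle runs along its x over the centre; a small brass bleed plug sits at the middle of its -x edge between the narrow-set holes. Fits one way round: its x axis along the strainer's x axis
- cover_grip (a point): middle of the handle's grip bar, 43 mm above the plate's underside, at the centre of the plate. The bar is 102 mm long (cover's x), 12 mm wide (cover's y), 14 mm high, with 30 mm of free height between it and the plate and 76 mm between its two legs
- thread0 (a point): mouth of a threaded screw hole (7 mm) in the flange top, in the strainer's frame +x +y corner (wide pair): x +72, y +44, z 76 mm
- thread1 (a point): mouth of a threaded screw hole (7 mm) in the flange top, in the strainer's frame +x -y corner (wide pair): x +72, y -44, z 76 mm
- thread2 (a point): mouth of a threaded screw hole (7 mm) in the flange top, in the strainer's frame -x +y corner (narrow pair): x -72, y +26, z 76 mm
- thread3 (a point): mouth of a threaded screw hole (7 mm) in the flange top, in the strainer's frame -x -y corner (narrow pair): x -72, y -26, z 76 mm
- hole0 (a point): lower mouth of a clear 14 mm screw hole in the cover, on the plate's underside, in the cover's frame +x +y corner (wide pair): x +72, y +44; belongs over thread0
- hole1 (a point): lower mouth of a clear 14 mm screw hole in the cover, on the plate's underside, in the cover's frame +x -y corner (wide pair): x +72, y -44; belongs over thread1
- hole2 (a point): lower mouth of a clear 14 mm screw hole in the cover, on the plate's underside, in the cover's frame -x +y corner (narrow pair): x -72, y +26; belongs over thread2
- hole3 (a point): lower mouth of a clear 14 mm screw hole in the cover, on the plate's underside, in the cover's frame -x -y corner (narrow pair): x -72, y -26; belongs over thread3
- spray_gun: bystander: metal spray gun lying on its side, 154x164x34 mm, on the left; origin under its centre
- gun_spanner: bystander: flat open spanner, 25x165x8 mm, near the front edge on the left; origin under its centre
- cup1: bystander: pale unglazed beaker, 64 mm across, 79 mm high, behind the work; origin under its centre
- cup2: bystander: pinkish unglazed beaker, 68 mm across, 85 mm high, behind the work; origin under its centre
- screw0: bystander: one of the cover's four hand screws, standing on its round head (20 mm across, 32 mm high in all) behind the strainer and cover, in the middle; origin under its centre
- screw1: bystander: one of the cover's four hand screws, standing on its round head (20 mm across, 32 mm high in all) behind the strainer and cover, in the middle; origin under its centre
- screw2: bystander: one of the cover's four hand screws, standing on its round head (20 mm across, 32 mm high in all) behind the strainer and cover, in the middle; origin under its centre
- screw3: bystander: one of the cover's four hand screws, standing on its round head (20 mm across, 32 mm high in all) behind the strainer and cover, in the middle; origin under its centre

How it is judged:
On the way, in this order (a step that is already met when the one before it is completed fails the run):
1. the strap lies shut under its catch (value of joint strap below 0.03 rad and value of joint catch below 0.04 rad and height (world z) of cover_grip below 0.06 m), for 0.3 s.
2. the cover has been lifted (height (world z) of cover_grip above 0.1 m), for 0.1 s.
At the end, for the whole second after the job is handed in: Strap shut (below 0.03 rad) with the catch sprung back over its end (below 0.04 rad); fingers hold the cover (over 2 N), still (below 0.02 m/s) and off the strainer, each of its four holes within 4 mm sideways of its own threaded hole and 3 to 22 mm above it (value of joint strap below 0.03 rad and value of joint catch below 0.04 rad and horizontal distance between hole0 and thread0 below 0.004 m and z of hole0 in the frame of thread0 between 0.003 and 0.022 m and horizontal distance between hole1 and thread1 below 0.004 m and z of hole1 in the frame of thread1 between 0.003 and 0.022 m and horizontal distance between hole2 and thread2 below 0.004 m and z of hole2 in the frame of thread2 between 0.003 and 0.022 m and horizontal distance between hole3 and thread3 below 0.004 m and z of hole3 in the frame of thread3 between 0.003 and 0.022 m and contact force between the fingers and cover above 2 N and contact force between cover and strainer below 0.1 N and linear speed of cover below 0.02 m/s); the arm keeps its last pose, push and grip.
It fails at once if a bystander (spray gun, spanner, beaker or hand screw) is moved by more than 25 mm (distance of any of spray_gun, gun_spanner, cup1, cup2, screw0, screw1, screw2, screw3 from where it was at the start of the episode above 0.025 m).
It also fails if it takes over 58 s, if anything falls off the work surface, if the arm or the gripper's body presses on something with over 40 N, if the wrist force passes 120 N, or if a joint passes its speed limit or range.

## Working session

There is one attempt and no reset: what is moved stays moved. The work goes in short steps, each a Python script; the robot and the scene stay as the last script left them, time stands still between calls to the robot, and variables do not carry over. Pictures are saved under pics/ and viewed, at most 10 in all, crops included, and the job is handed in when it is done.

```bash
mkdir -p pics; cat > h.py <<'E'
import numpy as np, cv2
from scipy.spatial.transform import Rotation as R
from cell import manip, inverse_kinematics, cams, order
def rot(o):
    o=np.asarray(o,float)
    return o if o.shape==(3,3) else R.from_rotvec(o).as_matrix()
def snap(n,tag):
    s=manip.state(); c=cams.capture(n)
    if n=='wrist':
        T=np.eye(4);T[:3,:3]=rot(s['tcp_rot']);T[:3,3]=s['tool_pos'];T=T@c['T_tool_cam']
    else:
        T=np.eye(4);T[:3,:3]=rot(c['orientation']);T[:3,3]=c['position']
    np.savez(f'pics/{tag}.npz',image=c['image'],z=c['z_map'],K=c['intrinsics'],T=T,fish=n=='wrist')
    cv2.imwrite(f'pics/{tag}.png',c['image']); return tag
def load(tag): return np.load(f'pics/{tag}.npz')
def ray(d,u,v):
    K=d['K'];x=(u-K[0,2])/K[0,0];y=(v-K[1,2])/K[1,1]
    if d['fish']:
        r=np.hypot(x,y); k=np.tan(r)/np.maximum(r,1e-9); x,y=x*k,y*k
    return np.stack([x,y,np.ones_like(x)],-1)
def cloud(d):
    v,u=np.mgrid[0:420,0:560].astype(float)
    p=ray(d,u,v)*d['z'][...,None]; P=p@d['T'][:3,:3].T+d['T'][:3,3]; P[d['z']==0]=np.nan; return P
def onz(d,u,v,z):
    r=d['T'][:3,:3]@ray(d,np.float64(u),np.float64(v)); o=d['T'][:3,3]; return o+r*(z-o[2])/r[2]
E
python3 - <<'E'
from h import *
for n in('scene','side'): 
    snap(n,n+'0'); d=load(n+'0'); print(n,d['T'],d['K'])
s=manip.state();print(s['tool_pos'],s['tcp_rot'],s['contact_force'],s['clock'])
c=cams.capture('wrist');print(c['intrinsics'],c['T_tool_cam'])
a=cv2.imread('pics/scene0.png');cv2.imwrite('pics/scene0b.png',cv2.resize(a,(800,600),interpolation=cv2.INTER_CUBIC))
E
```

```text
scene [[-0.5306745  -0.56671072  0.63025672 -0.49853341]
 [-0.84735416  0.33772905 -0.40979265  0.80961544]
 [ 0.01937788 -0.75151717 -0.65942888  1.18939192]
 [ 0.          0.          0.          1.        ]] [[507.79972874   0.         274.43906046]
 [  0.         507.79972874 209.32863588]
 [  0.           0.           1.        ]]
side [[-0.98223389 -0.12451443  0.14040205  0.39734671]
 [-0.18761103  0.63431627 -0.74996331  0.9824648 ]
 [ 0.00432195 -0.76298036 -0.64640722  0.84048893]
 [ 0.          0.          0.          1.        ]] [[430.7592801    0.         284.41163064]
 [  0.         430.7592801  211.84827649]
 [  0.           0.           1.        ]]
[ 0.222232   -0.63668981  0.23752766] [-3.09546518e+00 -5.24620804e-01  4.22241106e-04] [ 0.94510769 -0.72323323  0.09724256] 0.1
[[325.1922621    0.         284.73683997]
 [  0.         325.1922621  206.00789832]
 [  0.           0.           1.        ]] [[ 1.83529441e-05 -9.51709404e-01 -3.07000342e-01  7.95161501e-02]
 [ 9.99999733e-01 -2.06737401e-04  7.00673057e-04 -3.11478076e-04]
 [-7.30305590e-04 -3.07000273e-01  9.51709146e-01 -1.47627512e-01]
 [ 0.00000000e+00  0.00000000e+00  0.00000000e+00  1.00000000e+00]]
```

View pics/scene0b.png

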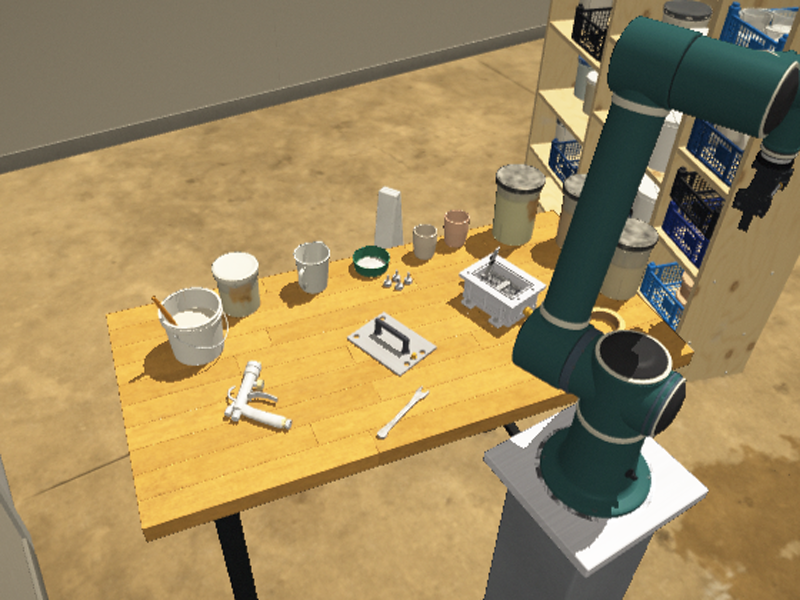

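View pics/side0.png

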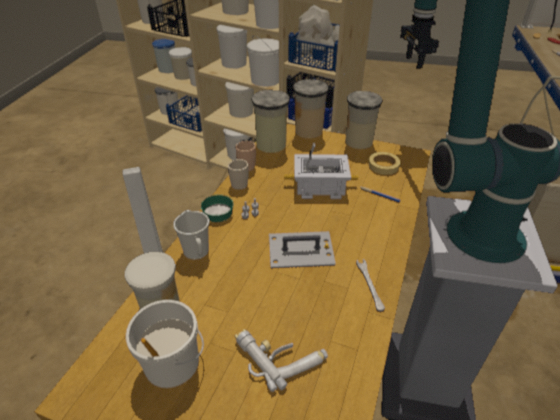

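The side view shows the strainer at about (322,170) and the cover at about (302,247). The scene view shows the cover's brass plug at about (418,355), on the robot side, and the strap raised at about (490,258). Next I'll get coarse poses from depth and take wrist views.

```bash
python3 - <<'E'
from h import *
for t,c,s in(('side0',(302,255),(322,172)),('scene0',(272,242),(350,200))):
    d=load(t);P=cloud(d)
    for nm,z,(u,v),r in(('cover',.006,c,60),('str',.076,s,50)):
        g=onz(d,u,v,z); q=P.reshape(-1,3)
        m=(abs(q[:,2]-z)<.004)&(np.hypot(q[:,0]-g[0],q[:,1]-g[1])<.14)
        # in case of table pixels: only used for strainer
        print(t,nm,g.round(3),m.sum(), cv2.minAreaRect(q[m][:,:2].astype(np.float32)) if nm=='str' else '')
E
```

```text
side0 cover [0.499 0.181 0.006] 3860 
side0 str [ 0.485 -0.114  0.076] 692 ((0.4900239109992981, -0.1462586522102356), (0.16843469440937042, 0.13741540908813477), 9.731033325195312)
scene0 cover [0.498 0.168 0.006] 2114 
scene0 str [ 0.474 -0.129  0.076] 621 ((0.49145302176475525, -0.14780661463737488), (0.17645825445652008, 0.1331799179315567), 10.787755966186523)
```

```bash
cat >> h.py <<'E'
def down(yaw): return (R.from_euler('z',yaw)*R.from_euler('x',np.pi)).as_rotvec()
E
python3 - <<'E'
from h import *
manip.move_pose([.54,-.147,.27],down(0)); snap('wrist','ws')
manip.move_pose([.55,.17,.24],down(0)); snap('wrist','wc'); print(manip.state()['clock'],manip.state()['joint_pos'])
a=load('ws')['image'];b=load('wc')['image']
for n,i in(('ws',a),('wc',b)): cv2.imwrite(f'pics/{n}b.png',cv2.resize(i[60:360,80:480],(800,600),interpolation=cv2.INTER_CUBIC))
E
```

```text
3.5583 [ 2.54516296e-01  7.60373792e-02  1.81923870e+00 -5.71828377e-04
  1.24597677e+00  1.82690398e+00]
```

View pics/wsb.png

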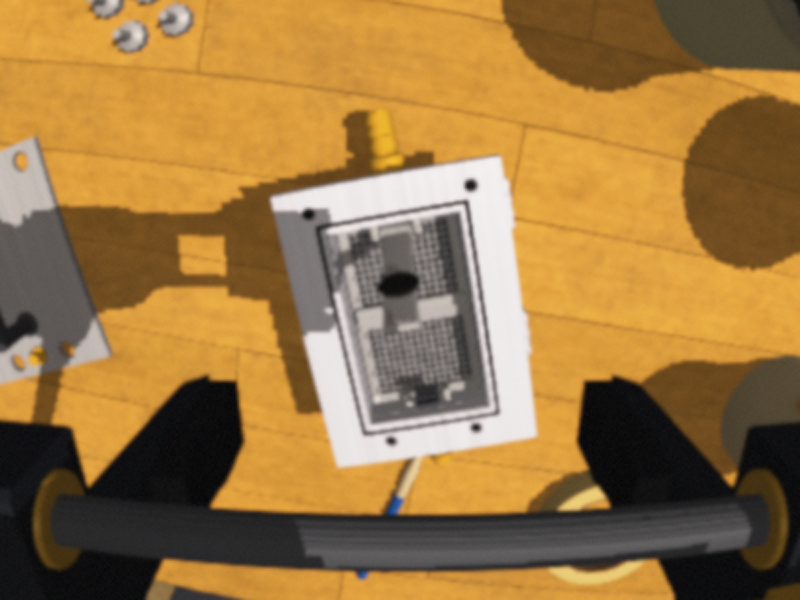

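View pics/wcb.png

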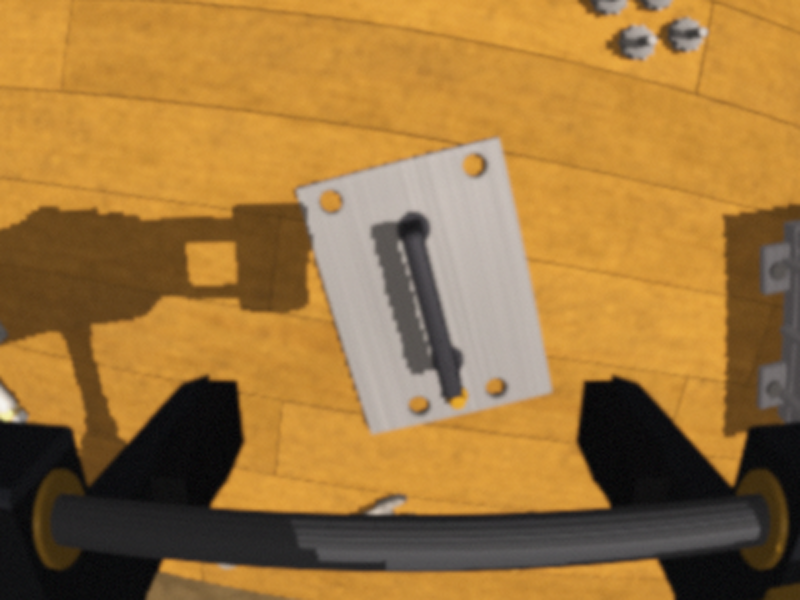

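The strainer view shows threads at (309,214), (471,185), (391,441) and (476,428), and the pad at (399,284). The cover view shows holes at (331,201), (474,165), (419,405) and (497,387). Both wide pairs are on the far side.

```bash
cat >> h.py <<'E'
M=np.array([[72,44],[72,-44],[-72,26],[-72,-26]])/1e3
def fit(W):
    mc,wc=M.mean(0),W.mean(0);H=(M-mc).T@(W-wc)
    a=np.arctan2(H[0,1]-H[1,0],H[0,0]+H[1,1]);c,s=np.cos(a),np.sin(a);Q=np.array([[c,-s],[s,c]])
    t=wc-Q@mc; return t,a,(W-(M@Q.T+t))*1e3
E
python3 - <<'E'
from h import *
for t,z,px in(('ws',.076,[(309,214),(471,185),(391,441),(476,428)]),('wc',.006,[(331,201),(474,165),(419,405),(497,387)])):
    d=load(t); W=np.array([onz(d,80+u/2,60+v/2,z)[:2] for u,v in px]); c,a,e=fit(W); print(t,c,a,e.round(1).tolist())
    P=cloud(d).reshape(-1,3); Q=np.array([[np.cos(a),-np.sin(a)],[np.sin(a),np.cos(a)]])
    L=np.c_[(P[:,:2]-c)@Q,P[:,2]]
    if t=='ws':
        m=(abs(L[:,0])<.09)&(abs(L[:,1])<.06); print('flange z',np.nanmedian(L[m&(abs(L[:,2]-.076)<.008),2]))
        s=L[m&(L[:,2]>.085)]; print(len(s))
        for z in np.arange(.085,.17,.006):
            k=s[abs(s[:,2]-z)<.003]; 
            if len(k): print(z.round(3),len(k),k[:,0].min().round(4),k[:,0].max().round(4),k[:,1].min().round(4),k[:,1].max().round(4))
    else:
        m=(abs(L[:,0])<.085)&(abs(L[:,1])<.06)
        print('plate z',np.nanmedian(L[m&(L[:,2]<.02),2])); h=L[m&(L[:,2]>.035)]; print(len(h),h.min(0),h.max(0),np.median(h,0))
E
```

```text
ws [ 0.48983044 -0.14965612] 0.17414676532005402 [[0.3, 0.1], [0.4, 0.1], [-0.3, 0.0], [-0.5, -0.1]]
flange z 0.07767527248622613
46291
0.085 21 0.0454 0.0469 -0.0064 0.0085
0.091 45 0.0436 0.0462 -0.0063 0.0086
0.097 45 0.0421 0.0447 -0.007 0.0086
0.103 45 0.0407 0.0433 -0.0067 0.0087
0.109 28 0.0398 0.0422 -0.0066 0.0087
0.115 24 0.0414 0.0427 -0.0066 0.0061
0.121 55 0.039 0.0423 -0.0083 0.0098
0.127 82 0.0348 0.0409 -0.0083 0.0101
0.133 105 0.0332 0.0393 -0.007 0.0088
0.139 61 0.0323 0.035 -0.0069 0.0089
0.145 68 0.0308 0.034 -0.0067 0.0088
0.151 88 0.0275 0.0325 -0.0071 0.0089
0.157 29 0.0283 0.0314 -0.0071 0.008
wc [0.50473569 0.15508775] 0.25192211539254483 [[0.4, -0.1], [-0.1, 0.3], [-0.1, 0.3], [-0.2, -0.5]]
plate z 0.007711798392883273
47422 [-0.04942572 -0.05999892  0.03545861] [0.08499888 0.05997688 0.35384138] [ 0.06706563 -0.00560541  0.32990041]
```

```bash
cat >> h.py <<'E'
SC=np.array([.4898,-.1497]);SA=.174
def sw(x,y,z,c=SC,a=SA): return [c[0]+np.cos(a)*x-np.sin(a)*y, c[1]+np.sin(a)*x+np.cos(a)*y, z]
E
python3 - <<'E'
from h import *
manip.set_gripper(0.0)
manip.move_pose(sw(.09,.001,.21),down(SA))
def pad(t): return .05-.064*np.cos(t)+.005*np.sin(t), .058+.064*np.sin(t)+.005*np.cos(t)
def go(t,r=.08,dz=0):
    x,z=pad(t); manip.move_linear(sw(x+.010*np.sin(t),.001,z-dz),rate=r)
x,z=pad(1.4)
manip.move_linear(sw(.075,.001,z),rate=.15)
f0=manip.state()['contact_force'];print(f0)
for t in np.arange(1.4,.1,-.13): go(t)
print(t,manip.state()['contact_force']-f0)
for t in (.12,.08,.04,.0): go(t,.04)
for dz in np.arange(.0,.006,.001):
    go(0,.02,dz); s=manip.state(); f=s['contact_force']-f0; print(round(dz,3),f.round(1),np.round(s['tool_pos'][2],4))
    if f[2]>15: break
manip.dwell(.2)
manip.move_linear(sw(.02,.001,.12),rate=.15)
manip.move_linear(sw(.05,0,.27),rate=.25)
snap('wrist','ws2');s=manip.state();print(s['clock'])
d=load('ws2');P=cloud(d).reshape(-1,3);a=SA;Q=np.array([[np.cos(a),-np.sin(a)],[np.sin(a),np.cos(a)]]);L=np.c_[(P[:,:2]-SC)@Q,P[:,2]]
for x in np.arange(-.05,.05,.01):
    k=(abs(L[:,0]-x)<.003)&(abs(L[:,1]-.001)<.005)&(L[:,2]<.12); print(x.round(3),k.sum(),np.median(L[k,2]).round(4))
cv2.imwrite('pics/ws2b.png',cv2.resize(d['image'][140:290,200:350],(600,600),interpolation=cv2.INTER_CUBIC))
E
```

```text
[ 0.2602297  -0.09408071  0.40124748]
0.23000000000000087 [-0.6729521  -0.18292633 -0.80080352]
0.0 [-1.2  0.4  4.9] 0.0633
0.001 [-4.5  1.4 10. ] 0.063
0.002 [-6.   1.6 15.7] 0.0628
12.975
-0.05 0 nan
-0.04 34 0.0614
-0.03 34 0.0618
-0.02 32 0.0647
-0.01 40 0.0643
0.0 44 0.0622
0.01 39 0.0618
0.02 43 0.0618
0.03 45 0.062
0.04 46 0.0618
  return _methods._mean(a, axis=axis, dtype=dtype,
  ret = ret.dtype.type(ret / rcount)
```

View pics/ws2b.png

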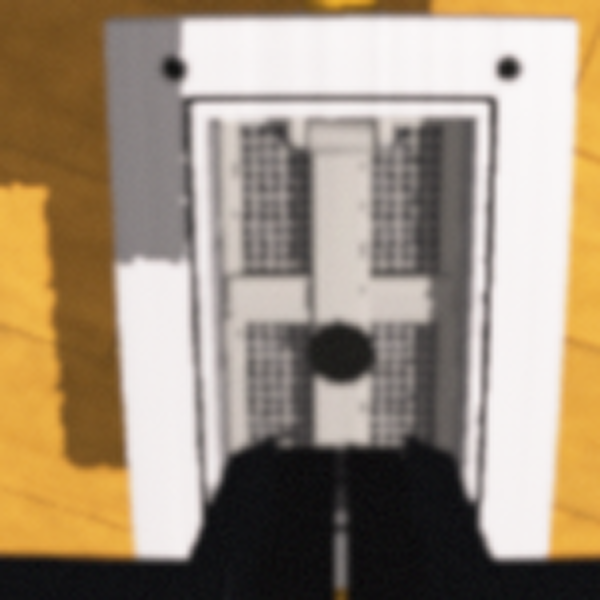

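The strap is level: the pad sits at about (340,352) in the crop, depth reads a flat strap, and it hit a firm stop. Next is the cover.

```bash
python3 - <<'E'
from h import *
CC=[.5047,.1551];CA=.252
manip.set_gripper(.06,50)
manip.move_pose([*CC,.15],down(CA)); manip.move_linear([*CC,.024],rate=.12)
s=manip.state();print(s['tool_pos'],s['contact_force'])
manip.set_gripper(0.0,50); s=manip.state(); print(s['gripper_width'],s['grasp_force'],s['tool_pos'])
manip.move_linear([*CC,.07],rate=.06);manip.move_linear([*CC,.20],rate=.2)
s=manip.state(); print(s['gripper_width'],s['grasp_force'],s['contact_force'],s['moment'])
manip.move_pose(sw(0,0,.20),down(SA)); manip.move_linear(sw(0,0,.15),rate=.1); manip.dwell(.3)
s=manip.state(); print(s['clock'],s['tool_pos'],R.from_rotvec(s['tcp_rot']).as_euler('xyz'))
for n in('wrist','side','scene'): snap(n,n+'3')
d=load('wrist3'); cv2.imwrite('pics/w3b.png',cv2.resize(d['image'][60:360,80:480],(800,600),interpolation=cv2.INTER_CUBIC))
E
```

```text
[0.50553945 0.15528522 0.02479617] [-0.08670203  0.37275971  0.43675846]
0.011191503499769266 49.999958127737045 [0.50465235 0.15520173 0.02401335]
0.011172719829376015 49.999777525663376 [-0.6020321   0.43652283 -5.55743892] [-0.01139147  0.06979118 -0.03068377]
21.0083 [ 0.49032993 -0.14991323  0.15078083] [ 3.14086140e+00 -1.27952333e-03  1.73927476e-01]
```

View pics/w3b.png

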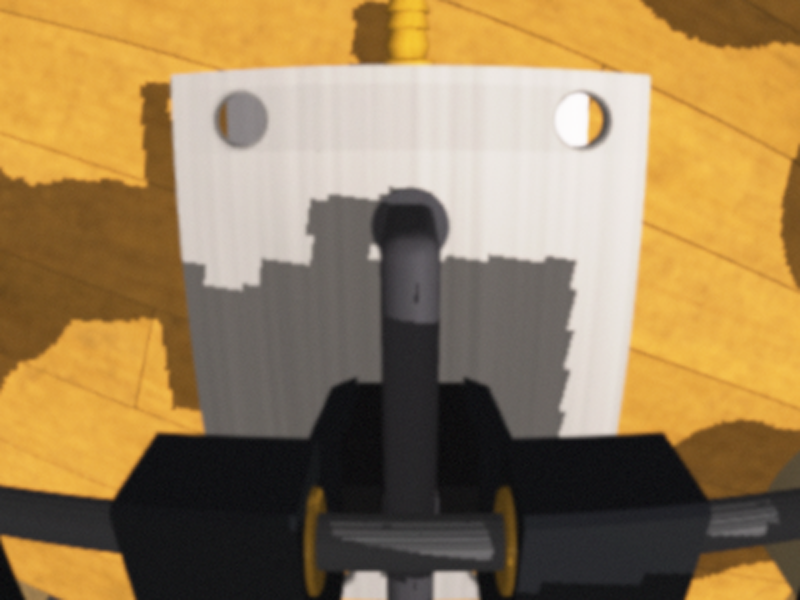

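The wrist view shows the cover held straight, with its wide holes at (241,120) and (583,120). I'll measure its in-hand pose and tilt, correct for them, then lower.

```bash
python3 - <<'E'
from h import *
d=load('wrist3');P=cloud(d)
v,u=np.mgrid[0:420,0:560]; uc,vc=(u-80)*2,(v-60)*2
m=((uc>190)&(uc<600)&(vc>85)&(vc<250))&~((uc>300)&(uc<460)&(vc>180))&~((abs(uc-241)<40)&(abs(vc-120)<40))&~((abs(uc-583)<40)&(abs(vc-120)<40))
q=P[m];q=q[~np.isnan(q[:,0])]; q=q[abs(q[:,2]-np.median(q[:,2]))<.01]
a=SA;Q=np.array([[np.cos(a),-np.sin(a)],[np.sin(a),np.cos(a)]])
L=(q[:,:2]-SC)@Q; c=np.linalg.lstsq(np.c_[L,np.ones(len(L))],q[:,2],rcond=None)[0];print('plane slope x,y, z0',c,len(q))
W=np.array([(onz(d,80+x/2,60+y/2,.1325)[:2]-SC)@Q for x,y in((241,120),(583,120))]);print(W)
# side view plate plane
for t in('side3','scene3'):
    P=cloud(load(t)).reshape(-1,3);L=(P[:,:2]-SC)@Q
    k=(abs(L[:,0])<.08)&(abs(L[:,1])<.058)&(abs(P[:,2]-.133)<.012)
    if k.sum()>50:
        c=np.linalg.lstsq(np.c_[L[k],np.ones(k.sum())],P[k,2],rcond=None)[0]
        r=cv2.minAreaRect(L[(abs(P[:,2]-.133)<.006)&(np.abs(L).max(1)<.12)].astype(np.float32));print(t,k.sum(),c,r)
E
```

```text
plane slope x,y, z0 [ 0.00054037 -0.0020527   0.13443682] 11486
[[ 0.07309966  0.04329415]
 [ 0.07315178 -0.04502615]]
side3 906 [-0.00097091 -0.00602406  0.13521259] ((0.0018900483846664429, 0.0007881298661231995), (0.1691797524690628, 0.1359715759754181), 0.019436806440353394)
scene3 730 [-0.00333211  0.00146243  0.13417211] ((0.000924333930015564, 0.0009330213069915771), (0.17395441234111786, 0.13181988894939423), 0.8996133208274841)
```

```bash
python3 - <<'E'
from h import *
manip.move_linear(sw(-.0011,.0009,.125),rate=.05); manip.move_linear(sw(-.0011,.0009,.1105),rate=.03); manip.dwell(.5)
s=manip.state(); print(s['clock'],s['tool_pos'],s['contact_force'],s['grasp_force'])
for n in('wrist','side'): snap(n,n+'4')
d=load('wrist4'); i=d['image']; 
b=np.hstack([cv2.resize(i[90:150,170:230],(400,400),interpolation=cv2.INTER_CUBIC),cv2.resize(i[90:150,342:402],(400,400),interpolation=cv2.INTER_CUBIC)])
cv2.imwrite('pics/w4b.png',b)
e=cv2.resize(load('side4')['image'][120:220,265:385],(720,600),interpolation=cv2.INTER_CUBIC);cv2.imwrite('pics/s4b.png',e)
E
```

```text
22.9417 [ 0.48859615 -0.14900847  0.11054765] [-0.51100838  0.16128707 -5.13869778] 49.99977730214596
```

View pics/w4b.png

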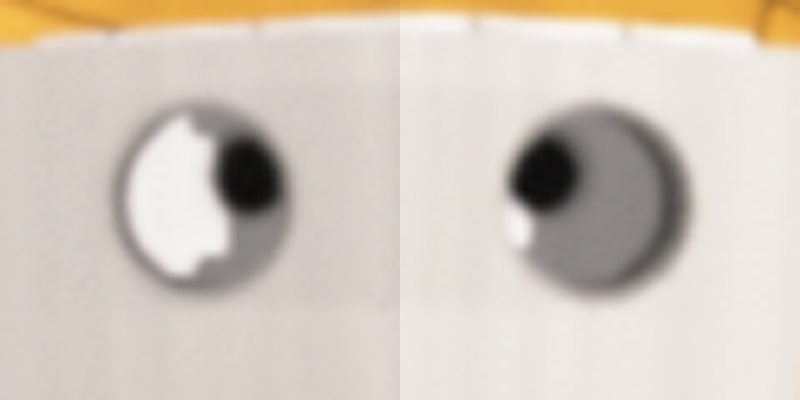

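View pics/s4b.png

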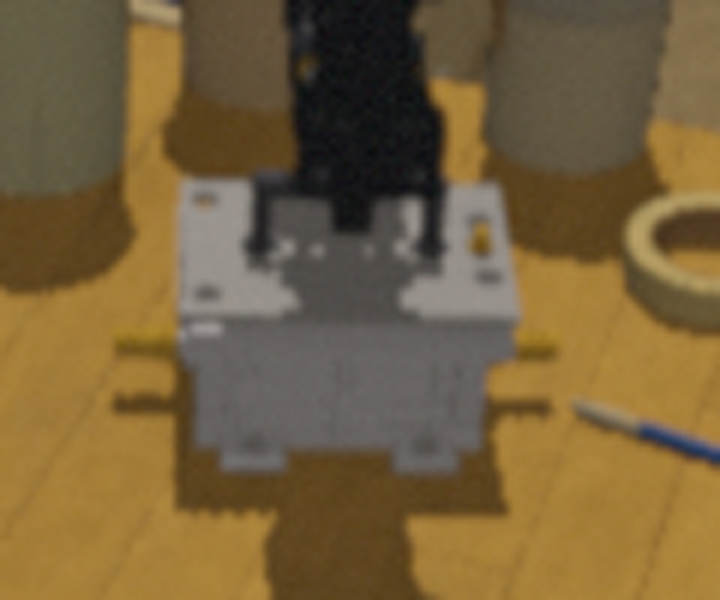

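The threads show through both wide holes. In the crop, the left hole is at (202,199) with its thread at (247,176), and the right hole is at (600,200) with its thread at (544,174). The side view shows the cover over the flange.

```bash
python3 - <<'E'
from h import *
d=load('wrist4');a=SA;Q=np.array([[np.cos(a),-np.sin(a)],[np.sin(a),np.cos(a)]])
f=lambda x,y,x0,z:((onz(d,x0+x*.15-.42,90+y*.15-.42,z)[:2]-SC)@Q*1e3).round(2)
zt=.1105-.024+.006
for (h,t,x0) in(((202,199),(247,176),170),((200,200),(144,174),342)):
    H=f(*h,x0,zt);T=f(*t,x0,.076);print('hole',H,'thread',T,'diff',H-T)
s=load('side4');P=cloud(s).reshape(-1,3);L=(P[:,:2]-SC)@Q;k=(abs(L[:,0])<.08)&(abs(L[:,1])<.058)&(abs(P[:,2]-.092)<.01);print(np.median(P[k,2]))
E
```

```text
hole [71.85 44.75] thread [72.99 45.06] diff [-1.14 -0.31]
hole [ 71.82 -43.75] thread [ 73.17 -43.2 ] diff [-1.35 -0.55]
0.09506988868456578
```

The holes sit about 1.2 mm short in x and 0.4 mm in y. I'll correct that and hand in.

```bash
python3 - <<'E'
from h import *
manip.move_linear(sw(.0000,.0013,.1105),rate=.01); manip.dwell(1)
s=manip.state(); print(s['clock'],s['tool_pos'],s['contact_force'],s['grasp_force'],s['gripper_width'])
print(order.close_job())
E
```

```text
24.3083 [ 0.48957929 -0.14842109  0.11049579] [-0.30800374  0.2070127  -4.75905429] 49.99975182116032 0.010932662178722307
the job is handed in; nothing more can be done
None
```

I pressed the strap down to its firm stop, so it should be under the catch, and handed the job in at 24 s with the arm holding the cover level about 1 cm above the flange; by the last wrist picture and a small final correction (not photographed again), the wide-pair holes are within about 1 mm of their threads, but I saw neither the catch itself nor the narrow pair directly, and no verdict came back.

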